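Pack seven oil bottles into the round tin

TASK

Fill the round tin with the oil bottles, six standing round one: move the loose bottle that stands in the open space of the tin out of the way into a proper place, and add the two bottles from the bench, so that all seven stand upright on the tin's floor. Lower each bottle all the way down instead of letting it drop, and leave the padlock, the float valve and the clipped brake lever where they lie.

Things in the scene. Friction and masses are not known exactly. Their poses are not given: they have to be found in the camera images.
- tin: open round steel tin screwed to the bench: 146 mm inside, 2 mm wall, 75 mm tall, floor 3 mm thick; origin at the centre of its underside, z up. Holds just seven bottles: one in the middle, six at the wall with centres 46 to 50 mm from the axis, some 60 degrees apart. Bottles in it slide aside when pushed lightly; their caps stand above the rim about 30 mm apart, no room to open a gripper wide.
- row1_mid (a point): one of seven alike sealed white oil bottles, 140 mm tall, 0.14 kg: body 46 mm across to 88 mm up (foot edge bevelled 5 mm), shoulder to 103 mm, black overcap 16 mm across to the top, 20 mm at its foot to 108 mm. Point on its axis 70 mm above the foot, z up it. Stands in the tin at the wall, at one end of the run of four.
- row2_mid (a point): one of seven alike sealed white oil bottles, 140 mm tall, 0.14 kg: body 46 mm across to 88 mm up (foot edge bevelled 5 mm), shoulder to 103 mm, black overcap 16 mm across to the top, 20 mm at its foot to 108 mm. Point on its axis 70 mm above the foot, z up it. Stands in the tin at the wall, between row1 and row3.
- row3_mid (a point): one of seven alike sealed white oil bottles, 140 mm tall, 0.14 kg: body 46 mm across to 88 mm up (foot edge bevelled 5 mm), shoulder to 103 mm, black overcap 16 mm across to the top, 20 mm at its foot to 108 mm. Point on its axis 70 mm above the foot, z up it. Stands in the tin at the wall, between row2 and row4.
- row4_mid (a point): one of seven alike sealed white oil bottles, 140 mm tall, 0.14 kg: body 46 mm across to 88 mm up (foot edge bevelled 5 mm), shoulder to 103 mm, black overcap 16 mm across to the top, 20 mm at its foot to 108 mm. Point on its axis 70 mm above the foot, z up it. Stands in the tin at the wall, at the other end of the run of four.
- stray_mid (a point): one of seven alike sealed white oil bottles, 140 mm tall, 0.14 kg: body 46 mm across to 88 mm up (foot edge bevelled 5 mm), shoulder to 103 mm, black overcap 16 mm across to the top, 20 mm at its foot to 108 mm. Point on its axis 70 mm above the foot, z up it. Stands loose in the tin between the middle and the wall opposite the run of four, blocking the three open places (middle, two at the wall).
- spare1_mid (a point): one of seven alike sealed white oil bottles, 140 mm tall, 0.14 kg: body 46 mm across to 88 mm up (foot edge bevelled 5 mm), shoulder to 103 mm, black overcap 16 mm across to the top, 20 mm at its foot to 108 mm. Point on its axis 70 mm above the foot, z up it. Stands on the bench to the left of the tin (+y).
- spare2_mid (a point): one of seven alike sealed white oil bottles, 140 mm tall, 0.14 kg: body 46 mm across to 88 mm up (foot edge bevelled 5 mm), shoulder to 103 mm, black overcap 16 mm across to the top, 20 mm at its foot to 108 mm. Point on its axis 70 mm above the foot, z up it. Stands on the bench to the right of the tin (-y).
- padlock: closed steel padlock lying flat, body 52 x 46 x 24 mm with a shackle, 85 mm long over all; origin under the body's centre. Bystander beyond the tin.
- float_valve: white plastic float valve lying on the bench, 285 mm long, a ball of 90 mm on a brass arm; origin on the bench midway along, the ball 100 mm from it along its x. Bystander beyond the tin.
- lever_clip: wooden block 100 x 50 x 18 mm with a steel spring clip that grips an aluminium brake lever 190 mm long, 50 mm tall over all; origin under the block's centre, lever along x. Bystander beyond the tin.
Not all that is in view belongs to the job. Leave any orange or yellow look-alike of the part that bears row1_mid alone.

How it is judged:
By the outcome, as a careful person would: the job done as asked, in the order asked, and still so for the second after the job is handed in, with the robot touching nothing.
It also fails if it takes over 70 s, if anything falls off the work surface, if the arm or the gripper's body presses on something with over 40 N, if the wrist force passes 120 N, or if a joint passes its speed limit or range.

ROBOT

A 6-joint arm with a two-finger parallel gripper is mounted at the origin on the work surface. World frame = base frame: x ahead of the robot, y to its left, z up, the work surface at z = 0. Lengths are in m, angles in rad, forces in N, time in s.
With the tool pointing down it reaches from about 0.3 to 0.875 m from the base axis. Payload 6.4 kg.
Tool frame: the origin (TCP) lies between the finger pads; the fingertips stand ctrl.tip_extent ahead of it and the grasp point (between the pads) is the TCP (ctrl.tip_extent is the distance from the TCP to the fingertips, in m); z points along the fingers, y is the line along which they close (so a half turn about z gives the same grasp; the last joint's range is limited). The gripper opens to 85 mm and grips with 20 to 120 N. Pads are 22 mm wide; open, the fingers measure 114 mm over their backs; the gripper's body (76 mm by 85 mm) begins 54 mm behind the grasp point. The pads swing forward as they close: fully open they stand 13 mm farther back than shut.
Start: joints at [1.033, 0.181, 1.607, -0, 1.354, -0.206], TCP at [0.187, 0.544, 0.25] pointing down, gripper open.
Joint ranges: [-2.99, 2.99], [-0.89, 2.07], [0.3, 2.58], [-1.14, 4.28], [0, 2.63], [-3.12, 3.12]. Speed limits (rad/s): [2.57, 2.57, 3.01, 3.14, 3.14, 3.14].

INTERFACE

Orientations are given as a unit quaternion [w, x, y, z].
In Python, from bench import ctrl gives the robot as it stands.
- The arm moves only by the tool send_rows, never from a script. Its arguments are lists of equal length, an entry for each row: "dr": the turn, a rotation vector about the tool's x, y, z in units of 6 degrees (1.0 is 6 degrees), a list of three; "xyz": the shift along the tool's x, y, z in cm, a list of three; "jaw": the opening in per cent of the stroke, from 0 (shut) to 100 (fully open). In form: {"dr": [[wx, wy, wz], ...], "xyz": [[dx, dy, dz], ...], "jaw": [jaw, ...]}. A call has exactly 8 rows; each row is the pose to reach, as a shift and turn from the pose commanded when the call began, along the tool's axes at that moment; what a row does not reach only later rows make up. A row lasts 1/8 s, in which the tool goes at most 62.5 mm and 10.7 degrees, less where a joint would pass 70% of its speed; a pose out of reach is approached as far as the arm can. A call with a gripper value outside its range is refused whole. The fingers move at their own pace and stop on an object; the grip force is fixed at half the most. Time passes only in rows, so rows that repeat a pose let the fingers close, or fill a call up. It gives the time, the measured TCP pose, the force, the opening and the grip force at its end, in the units of the state.
- ctrl.get_obs(): the state, without advancing time (a new reading comes with each control period).
- ctrl.camera(name): name is "scene" or "top"; returns the picture (420x560x3 uint8, red, green, blue); there is no depth.
- ctrl.calibration(name): a dict with "camera_matrix" (3x3 intrinsics, pixels), "world_from_camera" (4x4, takes a point from camera to world coordinates). Camera axes: x right, y up, looking along -z (the intrinsics and any distortion apply to the point x, -y, -z); pixel columns grow to the right and rows downward; lengths in m; the calibration is good to about 2 mm. A picture is of the moment at which its call begins. calibration takes no time and is no camera call.
- ctrl.hand_in(): hands the job in; it is judged then, once.
The state is a dict: "time_s": time; "q": joint angles; "dq": joint speeds; "joint_efforts": joint torques, N m; "eef_pos": TCP position; "eef_rot": TCP orientation; "wrist_force": force on the tool from outside, world axes, zero at the start; "torque": the same for the moment, N m; "opening": opening from 0.0 (shut) to 1.0 (fully open); "grasp_force": force on a finger pad.
Only numpy, scipy, OpenCV 4.12 (cv2) and the standard library are available. Lean on these libraries where they do the work, as an engineer would, in place of code of your own. Each camera call takes 0.05 s, during which the arm holds its last target. There are 200 camera calls.

## Working session

There is one attempt and no reset: what is moved stays moved. The work goes in short steps, Python scripts to look and compute and a tool call to move; the robot and the scene stay as the last step left them, time stands still between calls to the robot, and variables do not carry over. Pictures are saved under pics/ and viewed, at most 10 in all, crops included, and the job is handed in when it is done.

Besides the shell and the picture viewer there is one more tool, called after "Emit:" by a JSON object that holds its "name" and its "arguments". send_rows: Moves the arm, as the interface text tells. Its arguments: {"type":"object","properties":{"dr":{"type":"array","items":{"type":"array","items":{"type":"number"}}},"xyz":{"type":"array","items":{"type":"array","items":{"type":"number"}}},"jaw":{"type":"array","items":{"type":"number"}}},"required":["dr","xyz","jaw"]}

```bash
mkdir -p pics; ls; python3 - <<'E'
from bench import ctrl
import cv2,numpy as np
o=ctrl.get_obs();print(o['eef_pos'],o['eef_rot'],o['opening'],ctrl.tip_extent)
for n in ('scene','top'):
    c=ctrl.calibration(n);print(n,c)
    cv2.imwrite(f'pics/{n}0.png',cv2.cvtColor(ctrl.camera(n),cv2.COLOR_RGB2BGR))
E
```

```text
pics
[0.18698879 0.5431861  0.24938039] [-3.34244957e-04  1.65115107e-01  9.86273897e-01 -8.30350047e-04] 1.0017984408428666 0.019
scene {'camera_matrix': array([[423.52452452,   0.        , 274.78299039],
       [  0.        , 423.52452452, 204.03922716],
       [  0.        ,   0.        ,   1.        ]]), 'world_from_camera': array([[ 0.50972934, -0.64496591,  0.56938121,  1.13740872],
       [ 0.8603109 ,  0.37718219, -0.34292676, -0.33809826],
       [ 0.00641562,  0.66464469,  0.74713203,  0.79191329],
       [ 0.        ,  0.        ,  0.        ,  1.        ]])}
top {'camera_matrix': array([[433.25191248,   0.        , 274.99528004],
       [  0.        , 433.25191248, 209.12733021],
       [  0.        ,   0.        ,   1.        ]]), 'world_from_camera': array([[-0.00362761,  0.99663517, -0.0818851 ,  0.51568354],
       [-0.99968908, -0.00563442, -0.02428985, -0.01645435],
       [-0.0246695 ,  0.08177152,  0.99634574,  0.96982866],
       [ 0.        ,  0.        ,  0.        ,  1.        ]])}
```

View pics/scene0.png

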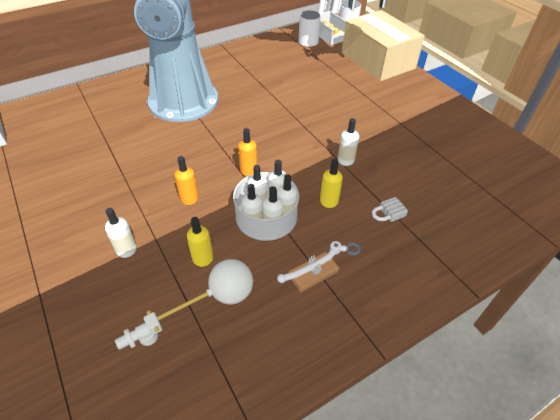

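View pics/top0.png

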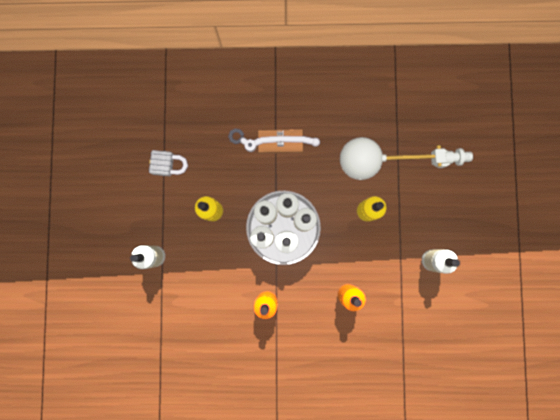

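The scene view shows the tin at about (266,205) with five bottles, and a white spare on each side: (120,237) and (348,145). The top view has the tin at (283,228), with caps at about (264,211), (287,203), (306,219), (261,237) and (286,242). The spares' caps are at (137,258) and (453,262). The orange and yellow look-alikes stand around the tin.

```bash
cat > h.py <<'E'
from bench import ctrl
import cv2,numpy as np
def ray(n,uv):
    c=ctrl.calibration(n);K=c['camera_matrix'];T=c['world_from_camera']
    p=np.linalg.inv(K)@[uv[0],uv[1],1]; d=T[:3,:3]@[p[0],-p[1],-p[2]]
    return T[:3,3],d
def onz(n,uv,z):
    o,d=ray(n,uv);return (o+d*(z-o[2])/d[2])
def pix(n,P):
    c=ctrl.calibration(n);T=c['world_from_camera'];q=T[:3,:3].T@(np.array(P)-T[:3,3])
    u=c['camera_matrix']@[q[0],-q[1],-q[2]];return u[:2]/u[2]
def snap(n):return cv2.cvtColor(ctrl.camera(n),cv2.COLOR_RGB2BGR)
E
python3 - <<'E'
from h import *
im=snap('top')
a=im[180:280,235:335];a=cv2.resize(a,None,fx=4,fy=4,interpolation=cv2.INTER_CUBIC)
b=im[230:290,115:175];b=cv2.resize(b,(200,200),interpolation=cv2.INTER_CUBIC)
c=im[230:290,410:470];c=cv2.resize(c,(200,200),interpolation=cv2.INTER_CUBIC)
cv2.imwrite('pics/z1.png',np.hstack([a,np.vstack([b,c])]))
m=(im.max(2)<60).astype(np.uint8)
n,l,s,ce=cv2.connectedComponentsWithStats(m)
for i in range(1,n):
    x,y,w,h,A=s[i]
    if A>15 and 120<ce[i][0]<470 and 180<ce[i][1]<290: print(s[i],ce[i].round(1),onz('top',ce[i],.138).round(3))
E
```

```text
[199 203   9   7  39] [203.5 205.8] [0.591 0.142 0.138]
[373 204   6   6  27] [375.3 206.8] [ 0.587 -0.188  0.138]
[137 255   6   6  30] [139.7 257.5] [0.492 0.265 0.138]
[446 259   7   7  36] [448.7 261.7] [ 0.482 -0.324  0.138]
```

View pics/z1.png

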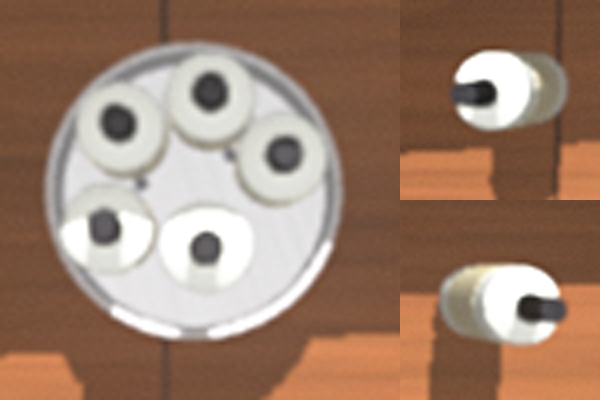

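The crop shows row caps at crop pixels (105,228), (118,123), (210,92) and (285,155), and the stray at (206,247). The rim is centred at about (193,190), so the open wall places are at the bottom and lower right.

```bash
cat >> h.py <<'E'
def caps(im,box,z,n='top',th=95):
    x0,y0,x1,y1=box;out=[]
    m=(im[y0:y1,x0:x1].max(2)<th).astype(np.uint8)
    k,l,s,ce=cv2.connectedComponentsWithStats(m)
    for i in range(1,k):
        if 25<s[i][4]<150 and s[i][2]<16 and s[i][3]<16: out.append(ce[i]+[x0,y0])
    return np.array(out)
def report(im,tin=(283,227.4)):
    C=onz('top',tin,.075)[:2]
    for c in caps(im,(248,192,320,264),.14):
        p=onz('top',c,.135)[:2];d=p-C
        print(c.round(1),p.round(4),'r %.1f ang %.0f'%(1e3*np.hypot(*d),np.degrees(np.arctan2(d[1],d[0]))))
    print('tin',C.round(4))
E
python3 - <<'E'
from h import *
im=snap('top');report(im)
for n,boxes in (('top',[(120,240,150,275),(436,245,465,280)]),):
  for b in boxes:
    x0,y0,x1,y1=b;m=(im[y0:y1,x0:x1].max(2)<70).astype(np.uint8)
    k,l,s,ce=cv2.connectedComponentsWithStats(m)
    for i in range(1,k):
        if s[i][4]>15: print(s[i]+[x0,y0,0,0,0],ce[i]+[x0,y0])
# scene caps of spares
sc=snap('scene')
for b in [(98,200,130,232),(335,112,365,138)]:
    x0,y0,x1,y1=b;m=(sc[y0:y1,x0:x1].max(2)<50).astype(np.uint8)
    k,l,s,ce=cv2.connectedComponentsWithStats(m)
    for i in range(1,k):
        if s[i][4]>15: print('scene',s[i]+[x0,y0,0,0,0],ce[i]+[x0,y0])
E
```

```text
[287.1 202.5] [ 0.5969 -0.0195] r 46.4 ang -11
[264.2 210.5] [0.5818 0.0248] r 47.1 ang 50
[305.  218.5] [ 0.5659 -0.0539] r 45.3 ang -71
tin [ 0.5513 -0.011 ]
[136 255   7   6  34] [139.29411765 257.5       ]
[446 259   8   7  41] [448.87804878 261.95121951]
```

```bash
python3 - <<'E'
from h import *
C=onz('top',(283,227.4),.075)[:2]
for n,c,z in (('row1',(260.9,236.6),.135),('stray',(286.1,241.4),.135),('sp1',(134.8,258.2),.14),('sp2',(455.2,262.4),.14)):
    p=onz('top',c,z)[:2];d=p-C;print(n,p.round(4),(1e3*np.hypot(*d)).round(1),np.degrees(np.arctan2(d[1],d[0])).round())
# check with body foot ring / scene cap tops: project
for n,p in (('sp1',onz('top',(134.8,258.2),.14)),('sp2',onz('top',(455.2,262.4),.14)),('tin',[*C,.075])): print(n,pix('scene',p).round(1))
E
```

```text
row1 [0.5314 0.0312] 46.7 115.0
stray [ 0.522  -0.0172] 29.9 -168.0
sp1 [0.4909 0.2734] 290.7 102.0
sp2 [ 0.4813 -0.3355] 331.9 -102.0
sp1 [351.3 118.8]
sp2 [109.4 208.5]
tin [265.3 193.3]
```

```bash
cat >> h.py <<'E'
from scipy.spatial.transform import Rotation as Ro
def go(xyz=None,yaw=None):
    o=ctrl.get_obs();w,x,y,z=o['eef_rot'];R=Ro.from_quat([x,y,z,w]);M=R.as_matrix()
    cy=np.degrees(np.arctan2(M[1,1],M[0,1]))
    print('t',round(o['time_s'],2),'pos',o['eef_pos'].round(4),'yaw',cy.round(1),'F',np.round(o['wrist_force'],1),'op',round(o['opening'],3),'gf',round(o['grasp_force'],1),'q1,6',np.round(o['q'][[0,5]],2))
    if xyz is not None: print(' shift cm',(M.T@(np.array(xyz)-o['eef_pos'])*100).round(2))
    if yaw is not None:
        d=(yaw-cy+90)%180-90; Rt=Ro.from_euler('z',yaw if abs((yaw-cy+180)%360-180)<=90 else yaw+180,degrees=True).as_matrix()@np.array([[0,1,0],[1,0,0],[0,0,-1.]])[:, :]
        Rt=Rt@np.array([[1.,0,0],[0,1,0],[0,0,1]])
        # target: tool y along yaw, z down
        a=np.radians(yaw if abs((yaw-cy+180)%360-180)<=90 else yaw+180);yv=np.array([np.cos(a),np.sin(a),0]);zv=np.array([0,0,-1.])
        Rt=np.c_[np.cross(yv,zv),yv,zv]
        print(' dr units',(np.degrees((R.inv()*Ro.from_matrix(Rt)).as_rotvec())/6).round(2))
E
python3 -c "
from h import *
go([.522,-.0172,.25],0)"
```

```text
t 0.25 pos [0.1872 0.5434 0.2498] yaw 71.0 F [ 0.3 -0.7 -0.9] op 1.003 gf 0.0 q1,6 [ 1.03 -0.21]
 shift cm [-4.992e+01 -4.210e+01  1.000e-02]
 dr units [-1.000e-02  0.000e+00  1.183e+01]
```

Emit:
{"name": "send_rows", "arguments": {"dr": [[0,0,1.5],[0,0,3],[0,0,4.5],[0,0,6],[0,0,7.5],[0,0,9],[0,0,10.5],[0,0,11.8]], "xyz": [[-4,-3.4,0],[-9,-7.5,0],[-14,-11.7,0],[-19,-16,0],[-24,-20.2,0],[-29,-24.4,0],[-34,-28.6,0],[-39,-32.8,0]], "jaw": [100,100,100,100,100,100,100,100]}}

```text
time_s: 1.25
eef_pos: [0.4399, 0.1214, 0.2506]
eef_rot: [0.0, 0.708, 0.707, 0.0]
wrist_force: [0.2, 0.9, -0.7]
opening: 1.0
grasp_force: 0.0
```

```bash
python3 -c "
from h import *
go([.522,-.0172,.134],0)"
```

```text
t 1.25 pos [0.4399 0.1214 0.2506] yaw -0.1 F [ 0.2  0.9 -0.7] op 1.0 gf 0.0 q1,6 [0.01 0.01]
 shift cm [-13.85   8.22  11.67]
 dr units [ 0.01 -0.   -0.01]
```

Emit:
{"name": "send_rows", "arguments": {"dr": [[0,0,0],[0,0,0],[0,0,0],[0,0,0],[0,0,0],[0,0,0],[0,0,0],[0,0,0]], "xyz": [[-5,3,0],[-10,6,0],[-12.4,7.3,0],[-12.4,7.3,3],[-12.4,7.3,6],[-12.4,7.3,9],[-12.4,7.3,11.4],[-12.4,7.3,11.4]], "jaw": [100,100,100,100,90,75,60,60]}}

```text
time_s: 2.25
eef_pos: [0.5109, -0.0001, 0.1344]
eef_rot: [-0.002, 0.706, 0.708, -0.001]
wrist_force: [-0.4, 0.3, 0.6]
opening: 0.598
grasp_force: 0.0
```

```bash
python3 - <<'E'
from h import *
go([.522,-.0172,.134],0)
a=snap('scene')[100:260,190:350];b=snap('top')[180:280,235:335]
cv2.imwrite('pics/z2.png',np.hstack([cv2.resize(a,(400,400)),cv2.resize(b,(400,400),interpolation=cv2.INTER_CUBIC)]))
E
```

```text
t 2.25 pos [ 5.109e-01 -1.000e-04  1.344e-01] yaw 0.2 F [-0.4  0.3  0.6] op 0.598 gf 0.0 q1,6 [-0.23 -0.24]
 shift cm [-1.71  1.11  0.03]
 dr units [-0.04 -0.01  0.03]
```

View pics/z2.png

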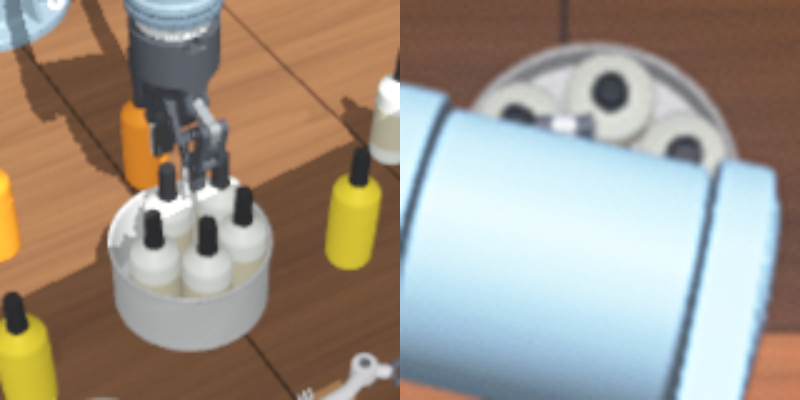

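The gripper is down in the tin between the caps, 17 mm short in y and 11 mm in x; nothing has been touched. I'll correct and then close.

Emit:
{"name": "send_rows", "arguments": {"dr": [[0,0,0],[0,0,0],[0,0,0],[0,0,0],[0,0,0],[0,0,0],[0,0,0],[0,0,0]], "xyz": [[-0.9,0.5,0],[-1.7,1.1,0],[-1.7,1.1,0],[-1.7,1.1,0],[-1.7,1.1,0],[-1.7,1.1,0],[-1.7,1.1,0],[-1.7,1.1,0]], "jaw": [60,60,60,0,0,0,0,0]}}

```text
time_s: 3.35
eef_pos: [0.5236, -0.0173, 0.1364]
eef_rot: [0.0, 0.706, 0.708, 0.0]
wrist_force: [-0.3, 0.1, 2.5]
opening: 0.164
grasp_force: 58.6
```

```bash
python3 - <<'E'
from h import *
go([.503,-.0042,.144],0)
E
```

```text
t 3.35 pos [ 0.5236 -0.0173  0.1364] yaw 0.2 F [-0.3  0.1  2.5] op 0.164 gf 58.6 q1,6 [-0.26 -0.26]
 shift cm [ 1.32 -2.06 -0.76]
 dr units [ 0.   -0.    0.03]
```

Emit:
{"name": "send_rows", "arguments": {"dr": [[0,0,0],[0,0,0],[0,0,0],[0,0,0],[0,0,0],[0,0,0],[0,0,0],[0,0,0]], "xyz": [[0,0,-0.6],[0.6,-1,-0.6],[1.3,-2,-0.6],[1.3,-2,-0.6],[1.3,-2,-0.6],[1.3,-2,-0.3],[1.3,-2,-0.1],[1.3,-2,0]], "jaw": [0,0,0,0,0,0,0,0]}}

```text
time_s: 4.35
eef_pos: [0.5036, -0.0046, 0.1364]
eef_rot: [-0.0, 0.706, 0.708, -0.0]
wrist_force: [-2.0, 0.9, 5.9]
opening: 0.163
grasp_force: 59.5
```

```bash
python3 - <<'E'
from h import *
go([.503,-.0042,.136],0)
E
```

```text
t 4.35 pos [ 0.5036 -0.0046  0.1364] yaw 0.2 F [-2.   0.9  5.9] op 0.163 gf 59.5 q1,6 [-0.25 -0.25]
 shift cm [ 0.04 -0.06  0.04]
 dr units [-0.    0.    0.03]
```

Emit:
{"name": "send_rows", "arguments": {"dr": [[0,0,0],[0,0,0],[0,0,0],[0,0,0],[0,0,0],[0,0,1.6],[0,0,3.2],[0,0,4.8]], "xyz": [[0,0,0],[0,0,0],[0,0,0],[0,0,-5],[0,0,-11],[-6,-0.4,-11],[-12,-0.8,-11],[-18,-1.2,-11]], "jaw": [45,45,45,45,60,100,100,100]}}

```text
time_s: 5.35
eef_pos: [0.492, -0.1861, 0.2468]
eef_rot: [0.0, 0.861, 0.508, 0.0]
wrist_force: [1.2, -0.1, -1.2]
opening: 1.0
grasp_force: 0.0
```

```bash
python3 - <<'E'
from h import *
go([.4813,-.3355,.25],-39)
im=snap('top');b=im[180:280,235:335]
cv2.imwrite('pics/z3.png',cv2.resize(b,(400,400),interpolation=cv2.INTER_CUBIC))
E
```

```text
t 5.35 pos [ 0.492  -0.1861  0.2468] yaw -28.9 F [ 1.2 -0.1 -1.2] op 1.0 gf 0.0 q1,6 [-0.59 -0.08]
 shift cm [-13.6    6.28  -0.32]
 dr units [ 0.01 -0.    1.69]
```

View pics/z3.png

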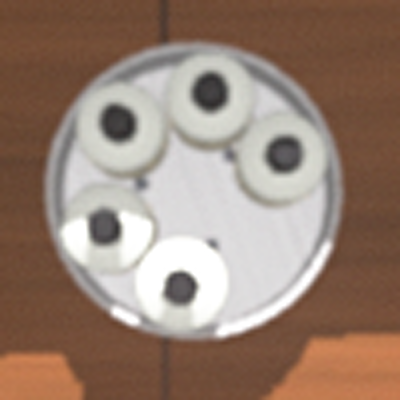

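The stray now stands at the wall at crop (180,288), next to row1. The middle and the lower-right place, about (262,247), are open. Next is spare2.

Emit:
{"name": "send_rows", "arguments": {"dr": [[0,0,1.7],[0,0,1.7],[0,0,1.7],[0,0,1.7],[0,0,1.7],[0,0,1.7],[0,0,1.7],[0,0,1.7]], "xyz": [[-5,2.3,0],[-10,4.6,0],[-13.6,6.3,0],[-13.6,6.3,0],[-13.6,6.3,0],[-13.6,6.3,2],[-13.6,6.3,4],[-13.6,6.3,4]], "jaw": [100,100,100,100,100,100,100,100]}}

```text
time_s: 6.4
eef_pos: [0.4818, -0.3317, 0.2047]
eef_rot: [-0.002, 0.901, 0.433, -0.001]
wrist_force: [-0.5, 0.2, -0.4]
opening: 0.999
grasp_force: 0.0
```

```bash
python3 - <<'E'
from h import *
go([.4813,-.3355,.134],-39)
print(onz('top',(279.6,251.6),.143))
E
```

```text
t 6.4 pos [ 0.4818 -0.3317  0.2047] yaw -38.7 F [-0.5  0.2 -0.4] op 0.999 gf 0.0 q1,6 [-0.81 -0.13]
 shift cm [-0.34  0.22  7.07]
 dr units [-0.04 -0.01  0.05]
[ 0.5026338  -0.00475323  0.143     ]
```

Emit:
{"name": "send_rows", "arguments": {"dr": [[0,0,0],[0,0,0],[0,0,0],[0,0,0],[0,0,0],[0,0,0],[0,0,0],[0,0,0]], "xyz": [[-0.3,0.2,2],[-0.3,0.2,5],[-0.3,0.2,7.1],[-0.3,0.2,7.1],[-0.3,0.2,7.1],[-0.3,0.2,7.1],[-0.3,0.2,7.1],[-0.3,0.2,7.1]], "jaw": [80,70,60,40,0,0,0,0]}}

```text
time_s: 7.4
eef_pos: [0.4824, -0.3381, 0.1363]
eef_rot: [0.001, 0.902, 0.432, 0.0]
wrist_force: [-0.8, 0.5, 3.1]
opening: 0.161
grasp_force: 58.9
```

```bash
python3 - <<'E'
from h import *
go([.5205,-.0491,.31],-39)
E
```

```text
t 7.4 pos [ 0.4824 -0.3381  0.1363] yaw -38.8 F [-0.8  0.5  3.1] op 0.161 gf 58.9 q1,6 [-0.81 -0.14]
 shift cm [ 24.9  -15.12 -17.4 ]
 dr units [0.02 0.   0.03]
```

Emit:
{"name": "send_rows", "arguments": {"dr": [[0,0,0],[0,0,0],[0,0,0],[0,0,0],[0,0,0],[0,0,0],[0,0,0],[0,0,0]], "xyz": [[0,0,-3],[0,0,-8],[0,0,-13],[2,-1.2,-17.4],[6,-3.6,-17.4],[10,-6,-17.4],[14,-8.5,-17.4],[18,-11,-17.4]], "jaw": [0,0,0,0,0,0,0,0]}}

```text
time_s: 8.4
eef_pos: [0.5089, -0.1269, 0.3091]
eef_rot: [-0.0, 0.902, 0.432, -0.0]
wrist_force: [0.7, 0.2, -1.3]
opening: 0.165
grasp_force: 58.9
```

```bash
python3 - <<'E'
from h import *
go([.5205,-.0491,.31],-39)
E
```

```text
t 8.4 pos [ 0.5089 -0.1269  0.3091] yaw -38.8 F [ 0.7  0.2 -1.3] op 0.165 gf 58.9 q1,6 [-0.47  0.21]
 shift cm [ 6.79 -3.97 -0.09]
 dr units [-0.   -0.    0.03]
```

Emit:
{"name": "send_rows", "arguments": {"dr": [[0,0,0],[0,0,0],[0,0,0],[0,0,0],[0,0,0],[0,0,0],[0,0,0],[0,0,0]], "xyz": [[3,-1.8,0],[6,-3.5,0],[6.8,-4,0],[6.8,-4,0],[6.8,-4,2],[6.8,-4,4],[6.8,-4,6],[6.8,-4,6]], "jaw": [0,0,0,0,0,0,0,0]}}

```text
time_s: 9.4
eef_pos: [0.5193, -0.0514, 0.2476]
eef_rot: [-0.001, 0.902, 0.431, -0.002]
wrist_force: [0.4, 0.6, -1.3]
opening: 0.163
grasp_force: 58.8
```

```bash
python3 - <<'E'
from h import *
go([.5205,-.0491,.1393],-39)
a=snap('scene')[90:250,180:340]
print('expected foot/top px', [((pix('scene',[*ctrl.get_obs()['eef_pos'][:2],ctrl.get_obs()['eef_pos'][2]+dz])-[180,90])*3.75).round() for dz in (-.136,-.05)])
cv2.imwrite('pics/z4.png',cv2.resize(a,(600,600),interpolation=cv2.INTER_CUBIC))
E
```

```text
t 9.4 pos [ 0.5193 -0.0514  0.2476] yaw -38.9 F [ 0.4  0.6 -1.3] op 0.163 gf 58.8 q1,6 [-0.33  0.35]
 shift cm [ 2.700e-01 -1.000e-02  1.083e+01]
 dr units [-0.03  0.02  0.02]
expected foot/top px [array([235., 336.]), array([228., 228.])]
```

View pics/z4.png

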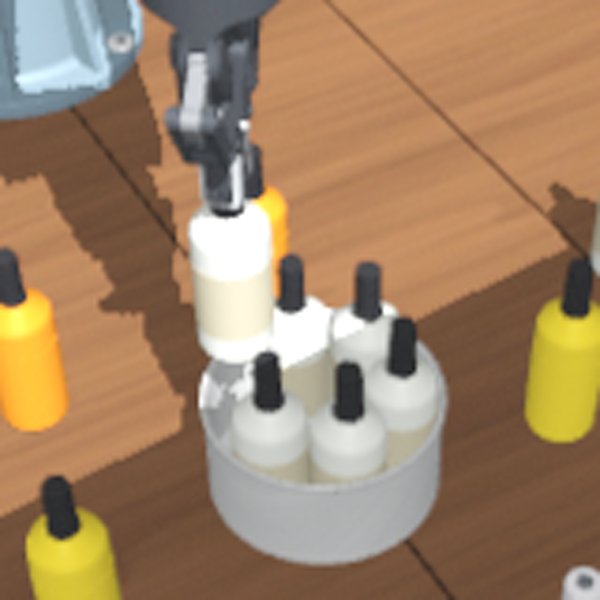

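The held bottle hangs straight over the open place, with its foot at about crop (235,350). It lines up with the TCP, so I'll lower it.

Emit:
{"name": "send_rows", "arguments": {"dr": [[0,0,0],[0,0,0],[0,0,0],[0,0,0],[0,0,0],[0,0,0],[0,0,0],[0,0,0]], "xyz": [[0.3,0,0],[0.3,0,1.5],[0.3,0,3],[0.3,0,4.5],[0.3,0,6],[0.3,0,7.5],[0.3,0,8.8],[0.3,0,9.8]], "jaw": [0,0,0,0,0,0,0,0]}}

```text
time_s: 10.45
eef_pos: [0.5223, -0.048, 0.1503]
eef_rot: [-0.0, 0.902, 0.432, -0.0]
wrist_force: [-1.2, 0.3, -1.1]
opening: 0.163
grasp_force: 58.9
```

```bash
python3 - <<'E'
from h import *
go([.5205,-.0491,.1393],-39)
E
```

```text
t 10.45 pos [ 0.5223 -0.048   0.1503] yaw -38.8 F [-1.2  0.3 -1.1] op 0.163 gf 58.9 q1,6 [-0.32  0.36]
 shift cm [-0.19 -0.07  1.1 ]
 dr units [-0.    0.    0.03]
```

Emit:
{"name": "send_rows", "arguments": {"dr": [[0,0,0],[0,0,0],[0,0,0],[0,0,0],[0,0,0],[0,0,0],[0,0,0],[0,0,0]], "xyz": [[0,0,0.3],[-0.1,0,0.5],[-0.2,0,0.7],[-0.2,0,0.9],[-0.2,0,1.0],[-0.2,0,1.1],[-0.2,0,1.15],[-0.2,0,1.15]], "jaw": [0,0,0,0,0,0,0,0]}}

```text
time_s: 11.45
eef_pos: [0.5212, -0.0496, 0.1398]
eef_rot: [-0.0, 0.902, 0.432, -0.0]
wrist_force: [0.4, -0.4, -1.9]
opening: 0.161
grasp_force: 58.9
```

```bash
python3 - <<'E'
from h import *
go([.5205,-.0491,.1393],-39)
E
```

```text
t 11.45 pos [ 0.5212 -0.0496  0.1398] yaw -38.8 F [ 0.4 -0.4 -1.9] op 0.161 gf 58.9 q1,6 [-0.32  0.36]
 shift cm [ 0.   -0.08  0.05]
 dr units [-0.    0.    0.03]
```

Emit:
{"name": "send_rows", "arguments": {"dr": [[0,0,0],[0,0,0],[0,0,0],[0,0,0],[0,0,0],[0,0,0],[0,0,0],[0,0,0]], "xyz": [[0,0,0.05],[0,0,0.1],[0,0,0.15],[0,0,0.2],[0,0,0.2],[0,0,0.2],[0,0,0.2],[0,0,0.2]], "jaw": [0,0,0,0,0,0,0,0]}}

```text
time_s: 12.45
eef_pos: [0.5219, -0.0497, 0.1393]
eef_rot: [0.001, 0.902, 0.432, 0.001]
wrist_force: [-2.4, 0.5, 9.3]
opening: 0.164
grasp_force: 60.1
```

```bash
python3 - <<'E'
from h import *
go([.4909,.2734,.25],-39)
E
```

```text
t 12.45 pos [ 0.5219 -0.0497  0.1393] yaw -38.8 F [-2.4  0.5  9.3] op 0.164 gf 60.1 q1,6 [-0.32  0.36]
 shift cm [ 23.25 -22.65 -11.09]
 dr units [ 0.02 -0.01  0.03]
```

Emit:
{"name": "send_rows", "arguments": {"dr": [[0,0,0],[0,0,0],[0,0,0],[0,0,0],[0,0,0],[0,0,0],[0,0,0],[0,0,0]], "xyz": [[0,0,-0.1],[0,0,-0.1],[0,0,-0.1],[0,0,-5],[0,0,-11],[4,-4,-11],[8,-8,-11],[12.2,-12,-11]], "jaw": [40,40,40,40,40,100,100,100]}}

```text
time_s: 13.45
eef_pos: [0.5038, 0.122, 0.2479]
eef_rot: [0.0, 0.902, 0.432, 0.0]
wrist_force: [1.1, -0.6, -0.1]
opening: 0.994
grasp_force: 0.0
```

```bash
python3 - <<'E'
from h import *
go([.4909,.2734,.25],-39)
E
```

```text
t 13.45 pos [0.5038 0.122  0.2479] yaw -38.9 F [ 1.1 -0.6 -0.1] op 0.994 gf 0.0 q1,6 [0.01 0.69]
 shift cm [ 10.98 -10.51  -0.21]
 dr units [ 0.   -0.    0.02]
```

Emit:
{"name": "send_rows", "arguments": {"dr": [[0,0,0],[0,0,0],[0,0,0],[0,0,0],[0,0,0],[0,0,0],[0,0,0],[0,0,0]], "xyz": [[4,-4,0],[8,-8,0],[11,-10.5,0],[11,-10.5,0],[11,-10.5,0],[11,-10.5,2],[11,-10.5,4],[11,-10.5,4]], "jaw": [100,100,100,100,100,100,100,100]}}

```text
time_s: 14.45
eef_pos: [0.4904, 0.2704, 0.2061]
eef_rot: [-0.0, 0.902, 0.431, -0.002]
wrist_force: [0.0, -1.1, 0.0]
opening: 0.998
grasp_force: 0.0
```

```bash
python3 - <<'E'
from h import *
go([.4909,.2734,.134],-39)
im=snap('top');b=im[180:280,235:335]
cv2.imwrite('pics/z5.png',cv2.resize(b,(400,400),interpolation=cv2.INTER_CUBIC))
E
```

```text
t 14.45 pos [0.4904 0.2704 0.2061] yaw -38.9 F [ 0.  -1.1  0. ] op 0.998 gf 0.0 q1,6 [0.29 0.97]
 shift cm [ 0.29 -0.14  7.21]
 dr units [-0.02  0.03  0.01]
```

View pics/z5.png

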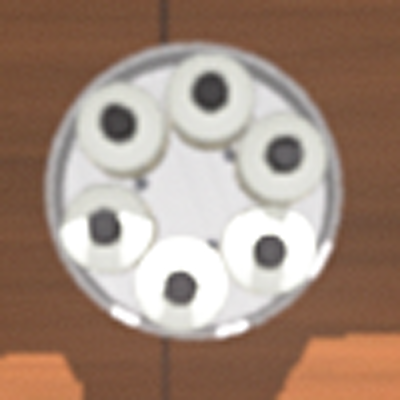

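Six bottles now stand in a ring, with caps at crop (118,123), (210,92), (285,155), (269,250), (180,287) and (105,228). The middle is free.

Emit:
{"name": "send_rows", "arguments": {"dr": [[0,0,0],[0,0,0],[0,0,0],[0,0,0],[0,0,0],[0,0,0],[0,0,0],[0,0,0]], "xyz": [[0.3,-0.1,2],[0.3,-0.1,5],[0.3,-0.1,7.2],[0.3,-0.1,7.2],[0.3,-0.1,7.2],[0.3,-0.1,7.2],[0.3,-0.1,7.2],[0.3,-0.1,7.2]], "jaw": [80,70,60,40,0,0,0,0]}}

```text
time_s: 15.5
eef_pos: [0.4935, 0.2756, 0.1376]
eef_rot: [0.0, 0.902, 0.432, 0.002]
wrist_force: [-0.5, 0.0, 6.6]
opening: 0.161
grasp_force: 59.2
```

```bash
python3 - <<'E'
from h import *
from scipy.optimize import minimize
P=np.array([onz('top',np.array(c)/4+[234.6,179.6],.143)[:2] for c in [(118,123),(210,92),(285,155),(269,250),(180,287),(105,228)]])
print(P.round(4))
r=minimize(lambda c:-np.linalg.norm(P-c,axis=1).min(),P.mean(0),method='Nelder-Mead').x
print(P.mean(0).round(4),r.round(4),(np.linalg.norm(P-r,axis=1)*1e3).round(1))
d=P-r;print(np.degrees(np.arctan2(d[:,1],d[:,0])).round(),(np.linalg.norm(P-np.roll(P,1,0),axis=1)*1e3).round(1))
go([*r,.31],-39)
E
```

```text
[[ 0.5814  0.0246]
 [ 0.5961 -0.0195]
 [ 0.5656 -0.0551]
 [ 0.5205 -0.0471]
 [ 0.5031 -0.0048]
 [ 0.5312  0.0309]]
[ 0.5496 -0.0118] [ 0.5503 -0.0114] [47.6 46.5 46.4 46.5 47.6 46.4]
[  49.  -10.  -71. -130.  172.  114.] [50.6 46.5 46.8 45.9 45.8 45.4]
t 15.5 pos [0.4935 0.2756 0.1376] yaw -38.8 F [-0.5  0.   6.6] op 0.161 gf 59.2 q1,6 [0.3  0.98]
 shift cm [-18.76  22.44 -17.25]
 dr units [ 0.02 -0.03  0.03]
```

Emit:
{"name": "send_rows", "arguments": {"dr": [[0,0,0],[0,0,0],[0,0,0],[0,0,0],[0,0,0],[0,0,0],[0,0,0],[0,0,0]], "xyz": [[0,0,-3],[0,0,-8],[0,0,-13],[-1,1.2,-17.3],[-4,4.8,-17.3],[-7,8.4,-17.3],[-10,12,-17.3],[-13,15.6,-17.3]], "jaw": [0,0,0,0,0,0,0,0]}}

```text
time_s: 16.5
eef_pos: [0.5323, 0.0747, 0.3089]
eef_rot: [0.0, 0.902, 0.432, 0.0]
wrist_force: [-0.3, 0.2, -1.0]
opening: 0.16
grasp_force: 58.9
```

```bash
python3 - <<'E'
from h import *
go([.5503,-.0114,.31],-39)
E
```

```text
t 16.5 pos [0.5323 0.0747 0.3089] yaw -38.8 F [-0.3  0.2 -1. ] op 0.16 gf 58.9 q1,6 [-0.08  0.6 ]
 shift cm [-5.58  6.79 -0.1 ]
 dr units [ 0.   -0.    0.03]
```

Emit:
{"name": "send_rows", "arguments": {"dr": [[0,0,0],[0,0,0],[0,0,0],[0,0,0],[0,0,0],[0,0,0],[0,0,0],[0,0,0]], "xyz": [[-2.5,3.2,0],[-5,6.1,0],[-5.6,6.8,0],[-5.6,6.8,0],[-5.6,6.8,0],[-5.6,6.8,0.5],[-5.6,6.8,0.5],[-5.6,6.8,0.5]], "jaw": [0,0,0,0,0,0,0,0]}}

```text
time_s: 17.5
eef_pos: [0.5502, -0.0098, 0.3037]
eef_rot: [-0.0, 0.902, 0.432, -0.0]
wrist_force: [0.7, -0.1, -1.2]
opening: 0.162
grasp_force: 58.9
```

```bash
python3 - <<'E'
from h import *
go([.5503,-.0114,.1406],-39)
x0,y0=180,60
a=snap('scene')[y0:y0+160,x0:x0+160]
p=ctrl.get_obs()['eef_pos']
print('expected', [((pix('scene',[*p[:2],p[2]+dz])-[x0,y0])*3.75).round() for dz in (-.1376,-.05)])
cv2.imwrite('pics/z6.png',cv2.resize(a,(600,600),interpolation=cv2.INTER_CUBIC))
E
```

```text
t 17.5 pos [ 0.5502 -0.0098  0.3037] yaw -38.8 F [ 0.7 -0.1 -1.2] op 0.162 gf 58.9 q1,6 [-0.23  0.44]
 shift cm [-0.12  0.11 16.31]
 dr units [-0.    0.    0.04]
expected [array([319., 390.]), array([317., 269.])]
```

View pics/z6.png

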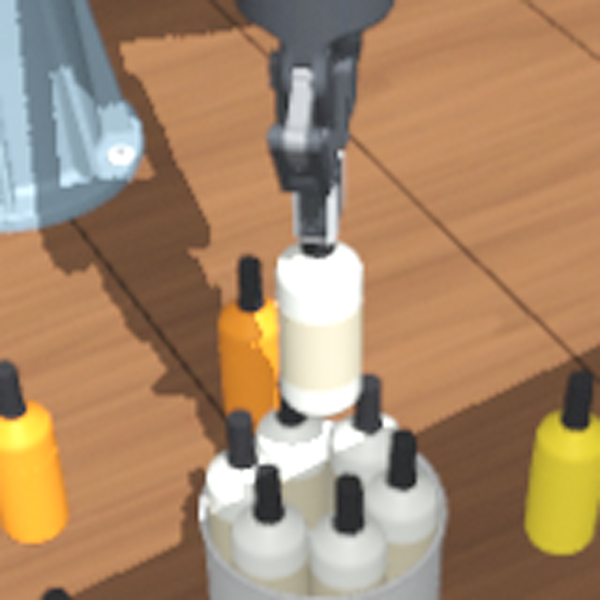

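The bottle hangs straight with its foot centred at about crop (320,395), matching the expected (319,390). I'll lower it into the middle.

Emit:
{"name": "send_rows", "arguments": {"dr": [[0,0,0],[0,0,0],[0,0,0],[0,0,0],[0,0,0],[0,0,0],[0,0,0],[0,0,0]], "xyz": [[-0.1,0.1,0],[-0.1,0.1,1.5],[-0.1,0.1,3],[-0.1,0.1,4.2],[-0.1,0.1,5],[-0.1,0.1,5.6],[-0.1,0.1,6.2],[-0.1,0.1,6.2]], "jaw": [0,0,0,0,0,0,0,0]}}

```text
time_s: 18.55
eef_pos: [0.5503, -0.0115, 0.2414]
eef_rot: [-0.0, 0.902, 0.432, -0.0]
wrist_force: [-0.2, 1.2, 0.3]
opening: 0.16
grasp_force: 58.9
```

```bash
python3 - <<'E'
from h import *
go([.5503,-.0114,.1406],-39)
E
```

```text
t 18.55 pos [ 0.5503 -0.0115  0.2414] yaw -38.8 F [-0.2  1.2  0.3] op 0.16 gf 58.9 q1,6 [-0.24  0.44]
 shift cm [ 1.000e-02 -0.000e+00  1.008e+01]
 dr units [-0.01  0.    0.03]
```

Emit:
{"name": "send_rows", "arguments": {"dr": [[0,0,0],[0,0,0],[0,0,0],[0,0,0],[0,0,0],[0,0,0],[0,0,0],[0,0,0]], "xyz": [[0,0,0.4],[0,0,0.8],[0,0,1.2],[0,0,1.5],[0,0,1.8],[0,0,2.1],[0,0,2.4],[0,0,2.4]], "jaw": [0,0,0,0,0,0,0,0]}}

```text
time_s: 19.55
eef_pos: [0.5503, -0.0116, 0.2175]
eef_rot: [-0.0, 0.902, 0.432, -0.0]
wrist_force: [-0.3, 0.8, -1.3]
opening: 0.165
grasp_force: 58.9
```

```bash
python3 - <<'E'
from h import *
go([.5503,-.0114,.1406],-39)
E
```

```text
t 19.55 pos [ 0.5503 -0.0116  0.2175] yaw -38.8 F [-0.3  0.8 -1.3] op 0.165 gf 58.9 q1,6 [-0.24  0.44]
 shift cm [ 0.01 -0.    7.69]
 dr units [-0.    0.    0.03]
```

Entered with no load; continuing.

Emit:
{"name": "send_rows", "arguments": {"dr": [[0,0,0],[0,0,0],[0,0,0],[0,0,0],[0,0,0],[0,0,0],[0,0,0],[0,0,0]], "xyz": [[0,0,0.8],[0,0,1.7],[0,0,2.6],[0,0,3.5],[0,0,4.4],[0,0,5.3],[0,0,6.1],[0,0,6.7]], "jaw": [0,0,0,0,0,0,0,0]}}

```text
time_s: 20.55
eef_pos: [0.5504, -0.0116, 0.1502]
eef_rot: [-0.0, 0.902, 0.432, -0.0]
wrist_force: [1.1, -0.4, -1.2]
opening: 0.161
grasp_force: 58.9
```

```bash
python3 - <<'E'
from h import *
go([.5503,-.0114,.1406],-39)
E
```

```text
t 20.55 pos [ 0.5504 -0.0116  0.1502] yaw -38.8 F [ 1.1 -0.4 -1.2] op 0.161 gf 58.9 q1,6 [-0.24  0.44]
 shift cm [ 0.01 -0.01  0.96]
 dr units [-0.    0.    0.03]
```

Emit:
{"name": "send_rows", "arguments": {"dr": [[0,0,0],[0,0,0],[0,0,0],[0,0,0],[0,0,0],[0,0,0],[0,0,0],[0,0,0]], "xyz": [[0,0,0.3],[0,0,0.5],[0,0,0.7],[0,0,0.85],[0,0,0.95],[0,0,1.0],[0,0,1.05],[0,0,1.05]], "jaw": [0,0,0,0,0,0,0,0]}}

```text
time_s: 21.55
eef_pos: [0.5506, -0.0116, 0.1407]
eef_rot: [0.0, 0.902, 0.432, 0.0]
wrist_force: [-0.9, 0.9, 2.5]
opening: 0.161
grasp_force: 59.1
```

```bash
python3 - <<'E'
from h import *
go([.5503,-.0114,.1406],-39)
E
```

```text
t 21.55 pos [ 0.5506 -0.0116  0.1407] yaw -38.8 F [-0.9  0.9  2.5] op 0.161 gf 59.1 q1,6 [-0.24  0.44]
 shift cm [-0.01 -0.04  0.01]
 dr units [ 0.   -0.    0.03]
```

Emit:
{"name": "send_rows", "arguments": {"dr": [[0,0,0],[0,0,0],[0,0,0],[0,0,0],[0,0,0],[0,0,0],[0,0,0],[0,0,0]], "xyz": [[0,0,0.1],[0,0,0.1],[0,0,0],[0,0,0],[0,0,0],[0,0,-4],[0,0,-9],[0,0,-14]], "jaw": [0,0,38,38,38,38,38,38]}}

```text
time_s: 22.55
eef_pos: [0.5501, -0.0115, 0.2813]
eef_rot: [-0.0, 0.902, 0.432, -0.0]
wrist_force: [0.4, -0.9, 0.1]
opening: 0.378
grasp_force: 0.0
```

Emit:
{"name": "send_rows", "arguments": {"dr": [[0,0,0],[0,0,0],[0,0,0],[0,0,0],[0,0,0],[0,0,0],[0,0,0],[0,0,0]], "xyz": [[4,-4,0],[8,-8,0],[12,-12,0],[14,-14,0],[16,-16,0],[16,-16,0],[16,-16,0],[16,-16,0]], "jaw": [38,38,38,38,38,38,38,38]}}

```text
time_s: 23.55
eef_pos: [0.5263, 0.2124, 0.2802]
eef_rot: [0.0, 0.902, 0.431, -0.0]
wrist_force: [0.1, -0.8, 0.1]
opening: 0.377
grasp_force: 0.0
```

```bash
python3 - <<'E'
from h import *
go()
b=snap('top')[180:280,235:335];a=snap('scene')[140:250,210:320]
cv2.imwrite('pics/z7.png',np.hstack([cv2.resize(b,(400,400),interpolation=cv2.INTER_CUBIC),cv2.resize(a,(400,400),interpolation=cv2.INTER_CUBIC)]))
E
```

```text
t 23.55 pos [0.5263 0.2124 0.2802] yaw -38.9 F [ 0.1 -0.8  0.1] op 0.377 gf 0.0 q1,6 [0.17 0.85]
```

View pics/z7.png

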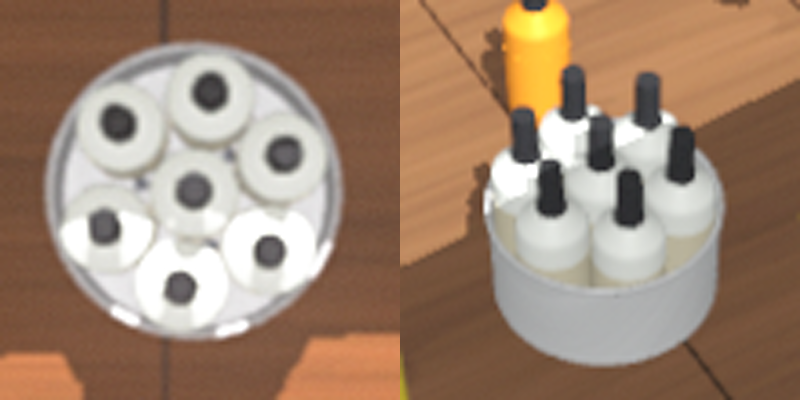

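All seven stand upright and level: the middle cap is at crop (194,190), with six around it, and the gripper is clear.

```bash
python3 -c "
from bench import ctrl
print(ctrl.hand_in())"
```

```text
the job is handed in; nothing more can be done
None
```

The job is handed in: all seven bottles stand upright in the tin, six round one. The stray was moved first, each bottle was lowered to the floor before release, and the bystanders and look-alikes were not touched; it took about 24 s of the 70 s allowed.

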